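Open the fine-mist valve with the loose tee key

TASK

Start the fine mist: find the valve on the outlet line that has the strainer and the pressure gauge, fit the loose tee key on its stem - turning the key until the flats match and it drops fully home on the valve - and then turn the valve fully open, anticlockwise, until the key's bar lies in line with the outlet pipe. Leave the key sitting on the valve, keep it off the other two valves, and don't knock the other things on the bench about.

Things in the scene. Friction and masses are not known exactly. Their poses are not given: they have to be found in the camera images.
- key_grip (a point): grip bar of the loose steel tee key, which stands upright on its hub: the bar's centre, 61 mm above the key's underside. x along the bar, z up. Bar 106 long x 16 wide x 18 mm high, its underside 16 mm above the hub, on a 16 mm round neck that flares to 36 mm at the hub. Key 70 mm high, 0.2 to 0.45 kg. A half turn of the key makes no difference.
- key_mid (a point): middle of the same tee key, on its axis, 35 mm above its underside; same axes. Its hub is 44 x 44 mm and 36 mm high, with a slot-shaped socket in the underside: 29 mm (along the bar) x 13.5 mm, 30 mm deep.
- fine_line_seat (a point): the valve to open, on the line with the Y strainer and the round gauge: point on the stem axis at the flat top of the gland (62 mm flange), 115 mm above the bench. x along the outlet pipe, away from the header; z up. With the key fully home its hub rests on the gland: key_grip is 61 mm above this point. On a stem that does not match, it stands 14 mm higher. The key has 0.07 rad of play each way.
- fine_line_top (a point): top of that valve's stem, 24 mm above the gland (axes of the fixed valve, not of the stem). The brass stem is 24 mm across with two flats 12 mm apart for 14 mm, chamfered 1 mm over the last 4 of them, then a round nose tapering from 10 to 4 mm. Shut, its long way (so the key's bar) lies square across the pipe. It opens anticlockwise from above, a quarter turn to a hard stop, bar along the pipe.
- fine_line: the same outlet line; origin on the bench under its stem, x along its outlet pipe. Fixed. How its valve was left is not given: anywhere from shut to 1 rad open; find it by touch or by eye. The stem turns stiffly (0.2 N m) and stays where it is left. Strainer (160 mm high) 130 to 275 mm and gauge (190 mm high) 345 mm down the pipe from the stem.
- line_b: a plain outlet line (no strainer, no gauge) with the same kind of valve; origin on the bench under its stem, x along its outlet pipe. Leave alone.
- line_c: the other plain outlet line, the same. Leave alone.
- header: the header pipe, 60 mm thick, axis 60 mm above the bench, that feeds the three lines, which leave it 125 mm apart, with the pump on its left end (430 mm from the middle, 190 mm high); origin on the bench under the middle outlet, y along the pipe towards the pump. The three stems stand 120 mm beyond it (+x). Fixed.
- jar_mid (a point): closed jar of spare nozzles, 66 mm diameter, 78 mm high; its centre. Bystander.
- tee_mid (a point): spare plastic pipe tee, 104 x 85 x 60 mm, lying on the bench; centre of its run. Bystander.
- bracket_mid (a point): harvested mushroom bracket, about 130 x 90 x 16 mm, lying flat; centre of its cap. Bystander.
- nut_mid (a point): spare ribbed union nut, ring of 78 mm diameter, 32 mm high; its centre. Bystander.
Not all that is in view belongs to the job. What is shaped like the part that bears key_grip but green or red is not meant.

How it is judged:
On the way:
1. the key has dropped fully home on the fine-mist valve's stem, before the valve is turned open (horizontal distance between key_grip and fine_line_seat below 0.006 m and z of key_grip in the frame of fine_line_seat below 0.065 m and angle between key_grip's own z axis and vertical below 0.1 rad and angle between the x axis of key_grip and the x axis of fine_line_seat, either way round above 0.35 rad), for 0.1 s.
At the end, for the whole second after the job is handed in: the tee key sits on the fine-mist valve, at rest and released: its axis within 6 mm of the stem's, its hub no more than 4 mm off the gland, upright within 0.1 rad, and its bar within 0.14 rad of the line of the outlet pipe (the valve fully open) (horizontal distance between key_grip and fine_line_seat below 0.006 m and z of key_grip in the frame of fine_line_seat below 0.065 m and angle between key_grip's own z axis and vertical below 0.1 rad and angle between the x axis of key_grip and the x axis of fine_line_seat, either way round below 0.14 rad and linear speed of key below 0.02 m/s); the robot touches nothing.
It fails at once if the key is put on one of the other two valves (contact force between key and line_b above 2 N or contact force between key and line_c above 2 N).
It fails at once if a bystander is knocked more than 40 mm (distance of any of jar_mid, tee_mid, bracket_mid, nut_mid from where it was at the start of the episode above 0.04 m).
It also fails if it takes over 54 s, if anything falls off the work surface, if the arm or the gripper's body presses on something with over 40 N, if the wrist force passes 120 N, or if a joint passes its speed limit or range.

ROBOT

A 6-joint arm with a two-finger parallel gripper is mounted at the origin on the work surface. World frame = base frame: x ahead of the robot, y to its left, z up, the work surface at z = 0. Lengths are in m, angles in rad, forces in N, time in s.
With the tool pointing down it reaches from about 0.375 to 0.975 m from the base axis. Payload 3.8 kg.
Tool frame: the origin (TCP) lies midway between the tips of the shut fingers; the grasp point (between the pads) lies 19 mm behind it; z points along the fingers, y is the direction in which the jaws open and shut (so a half turn about z gives the same grasp; the last joint's range is limited). The gripper opens to 85 mm and grips with 20 to 120 N. Pads are 22 mm wide; open, the fingers measure 114 mm over their backs; the gripper's body (76 mm by 85 mm) begins 54 mm behind the grasp point. The pads swing forward as they close: fully open they stand 13 mm farther back than shut.
Start: joints at [1.228, 0.264, 1.604, -0, 1.274, -0.037], TCP at [0.203, 0.644, 0.231] pointing down, gripper open.
Joint ranges: [-2.63, 2.63], [-0.94, 2.18], [0.31, 2.57], [-1.31, 4.45], [0, 2.66], [-2.55, 2.55]. Speed limits (rad/s): [2.57, 2.57, 3.14, 3.14, 3.14, 3.14].

INTERFACE

Orientations are given as a rotation vector (axis times angle).
In Python, from workcell import readout, read_camera, camera_params, bot gives the robot as it stands.
- The arm moves only by the tool apply_moves, never from a script. Its argument "plan" is a list that holds one entry, the list of rows, each a list of 7 numbers: the shift along the tool's x, y, z each as a share of 1000 mm, from -1 to 1, then the turn, a rotation vector about the tool's x, y, z each as a share of pi rad, from -1 to 1, then the gripper command: -1 is fully open, 1 is shut, values between are in proportion. A call has exactly 8 rows; each row is the pose to reach, as a shift and turn from the pose commanded when the call began, along the tool's axes at that moment, turning the shorter way round; what a row does not reach only later rows make up. A row lasts 1/12 s, in which the tool goes at most 41.7 mm and 7.16 degrees, less where a joint would pass 70% of its speed; a pose out of reach is approached as far as the arm can. A call with a number of a shift or a turn outside -1 to 1 is refused whole. A call with a gripper value outside its range is refused whole. The fingers move at their own pace and stop on an object; "force" is the grip in N (left out, the last holds). Time passes only in rows, so rows that repeat a pose let the fingers close, or fill a call up. It gives the time, the measured TCP pose, the force and the opening at its end, in the units of the state.
- readout.read_state(): the state, without advancing time (a new reading comes with each control period).
- read_camera(name): name is "side" or "top"; returns the picture (400x640x3 uint8, red, green, blue); there is no depth.
- camera_params(name): a dict with "fovy" (degrees; the focal length in pixels is half the picture's height over the tangent of half this angle, whatever the lens; pixels are square), "cx", "cy" (the principal point, pixels), "k1" (the pictures are not rectified: a ray, as slopes to the right and down, at radius r is drawn at 1 + k1 r^2 times it, then the intrinsics apply), "rvec" (rotation vector, rad) and "tvec" (3), from world to camera coordinates, as OpenCV has them. Camera axes: x right, y down, z forward; pixel columns grow to the right and rows downward; lengths in m; the calibration is good to about 2 mm. A picture is of the moment at which its call begins. camera_params takes no time and is no camera call.
- bot.finish_job(): hands the job in, once; it reports no verdict.
The state is a dict: "time": time; "q": joint angles; "joint_vel": joint speeds; "joint_torque": joint torques, N m; "tool_pos": TCP position; "tcp_rot": TCP orientation; "wrist_force": force on the tool from outside, world axes, zero at the start; "torque": the same for the moment, N m; "width": opening from 0.0 (shut) to 1.0 (fully open).
Only numpy, scipy, OpenCV 4.12 (cv2) and the standard library are available. Lean on these libraries where they do the work, as an engineer would, in place of code of your own. Each camera call takes 0.05 s, during which the arm holds its last target.

## Working session

There is one attempt and no reset: what is moved stays moved. The work goes in short steps, Python scripts to look and compute and a tool call to move; the robot and the scene stay as the last step left them, time stands still between calls to the robot, and variables do not carry over. Pictures are saved under pics/ and viewed, and the job is handed in when it is done.

Besides the shell and the picture viewer there is one more tool, called after ">>>" by a JSON object that holds its "name" and its "arguments". apply_moves: Moves the arm, as the interface text tells. Shift numbers are shares of 1000 mm and turn numbers shares of pi rad, none past 1 either way. Its arguments: {"type":"object","properties":{"plan":{"type":"array","items":{"type":"array","items":{"type":"array","items":{"type":"number","minimum":-1,"maximum":1}}}},"force":{"type":"number"}},"required":["plan"]}

```bash
mkdir -p pics; ls; python3 - <<'E'
from workcell import readout, read_camera, camera_params, bot
import cv2
for n in ("side","top"):
    im=read_camera(n); cv2.imwrite(f"pics/{n}0.png",im[:,:,::-1]); print(n,camera_params(n))
print(readout.read_state())
E
```

```text
pics
side {'fovy': 45.78640352728532, 'cx': 327.85336549203856, 'cy': 200.31653734559688, 'k1': -0.12850271261036095, 'rvec': array([ 2.08259384, -0.30490383,  0.20967271]), 'tvec': array([-0.53196597,  0.14377916,  1.12539804])}
top {'fovy': 52.41517637012937, 'cx': 320.2759610020969, 'cy': 203.17801388162144, 'k1': -0.09938375520351303, 'rvec': array([ 2.17013721, -2.14897544,  0.13717469]), 'tvec': array([-0.05013851,  0.55777158,  1.03807559])}
{'time': 0.1, 'q': array([ 1.22809173e+00,  2.64689785e-01,  1.60524300e+00, -1.37458324e-05,
        1.27366863e+00, -3.69055447e-02]), 'joint_vel': array([ 1.00209804e-03, -1.71759438e-03, -5.46607047e-04, -8.35168098e-04,
       -1.47693052e-03,  8.14183836e-05]), 'joint_torque': array([ 1.41621356e-03, -5.16712761e+01, -3.68593454e+01, -1.15063708e-04,
        6.35386677e-03,  4.48121646e-07]), 'tool_pos': array([0.20300299, 0.64306766, 0.23007543]), 'tcp_rot': array([-4.78416336e-01, -3.10457929e+00,  3.10222155e-03]), 'wrist_force': array([-0.25262134,  0.14165004,  0.1112949 ]), 'torque': array([-0.05789522, -0.02320584, -0.02917114]), 'width': 0.9978811380207109}
```

View pics/top0.png

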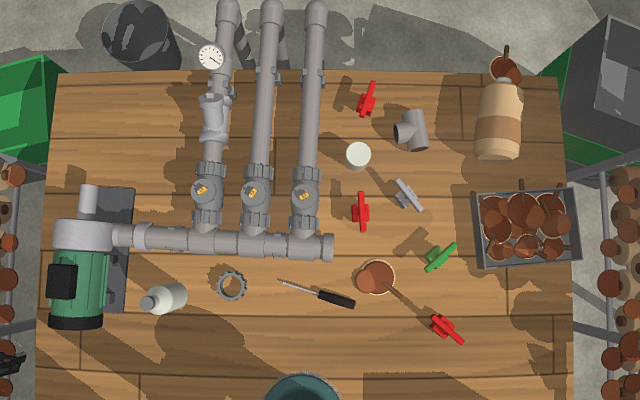

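View pics/side0.png

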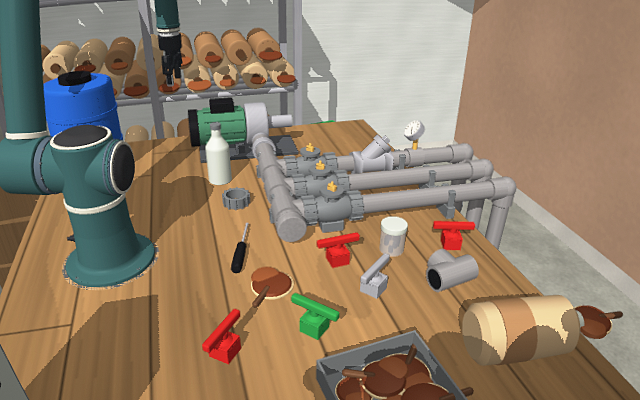

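The top view shows the fine-mist line on the left: gauge (210,57), strainer (212,118), valve (205,191). The plain valves are at (254,194) and (303,196). 

There are five tee shapes: grey (408,194), red (367,99), red (361,211), red (446,328) and green (439,257). Only the grey one fits a steel key, so I'm enlarging it and the valves.

```bash
python3 - <<'E'
import cv2, numpy as np
t=cv2.imread("pics/top0.png"); s=cv2.imread("pics/side0.png")
def crop(i,x,y,w,h,k): return cv2.resize(i[y:y+h,x:x+w],None,fx=k,fy=k,interpolation=cv2.INTER_CUBIC)
a=crop(t,380,165,66,50,6); b=crop(t,180,165,66,50,6); c=crop(s,345,240,66,50,6); d=crop(s,280,135,66,50,6)
cv2.imwrite("pics/crop0.png",np.vstack([np.hstack([a,b]),np.hstack([c,d])]))
E
```

```text
(no output)
```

View pics/crop0.png

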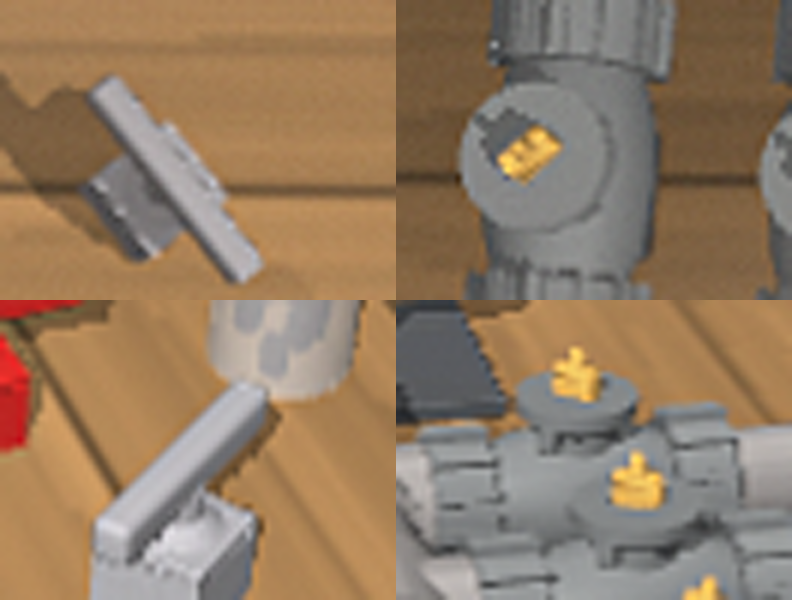

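```bash
cat > h.py <<'E'
import numpy as np, cv2
from workcell import camera_params
def cam(n):
    p=camera_params(n); f=200/np.tan(np.radians(p['fovy']/2))
    return p,f,cv2.Rodrigues(np.array(p['rvec']))[0],np.array(p['tvec'])
def rays(n,uv):
    p,f,R,t=cam(n); K=np.array([[f,0,p['cx']],[0,f,p['cy']],[0,0,1]])
    x=cv2.undistortPoints(np.array(uv,float).reshape(-1,1,2),K,np.array([p['k1'],0,0,0.]),).reshape(-1,2)
    d=np.c_[x,np.ones(len(x))]@R
    return -R.T@t,d
def onz(n,uv,z):
    o,d=rays(n,uv); return o+d*((z-o[2])/d[:,2])[:,None]
def proj(n,P):
    p,f,R,t=cam(n); K=np.array([[f,0,p['cx']],[0,f,p['cy']],[0,0,1]])
    return cv2.projectPoints(np.array(P,float).reshape(-1,3),R,t,K,np.array([p['k1'],0,0,0.]))[0].reshape(-1,2)
def tri(uv1,uv2):
    o1,d1=rays('top',uv1);o2,d2=rays('side',uv2);d1=d1[0];d2=d2[0]
    A=np.c_[d1,-d2];s=np.linalg.lstsq(A,o2-o1,rcond=None)[0]
    a=o1+s[0]*d1;b=o2+s[1]*d2;return (a+b)/2,np.linalg.norm(a-b)
E
python3 - <<'E'
from h import *
t=cv2.imread("pics/top0.png"); s=cv2.imread("pics/side0.png")
print('cams',rays('top',[[0,0]])[0],rays('side',[[0,0]])[0])
def gold(im,roi):
    x,y,w,h=roi; hsv=cv2.cvtColor(im[y:y+h,x:x+w],cv2.COLOR_BGR2HSV)
    m=cv2.inRange(hsv,(15,140,150),(30,255,255)); ys,xs=np.nonzero(m); return np.c_[xs+x,ys+y]
for roi in [(185,170,40,40),(238,175,30,35),(285,175,40,40)]:
    g=gold(t,roi); r=cv2.minAreaRect(g.astype(np.float32)); bx=cv2.boxPoints(r)
    P=onz('top',bx,.129); e=[P[1]-P[0],P[2]-P[1]]; L=[np.linalg.norm(v) for v in e]; v=e[int(np.argmax(L))]
    print('gold',len(g),g.mean(0),'box',r,np.round(np.array(L)*1e3,1),'ang',np.arctan2(v[1],v[0]),onz('top',[g.mean(0)],.129))
# bar in top view
x0,y0,w,h=380,165,66,50
c=t[y0:y0+h,x0:x0+w]; hsv=cv2.cvtColor(c,cv2.COLOR_BGR2HSV)
for th in (130,145,155):
    m=((hsv[...,1]<45)&(hsv[...,2]>th)).astype(np.uint8)
    m=cv2.morphologyEx(m,cv2.MORPH_OPEN,np.ones((2,2)))
    cs=max(cv2.findContours(m,0,1)[0],key=cv2.contourArea)
    r=cv2.minAreaRect(cs+np.array([[x0,y0]])); bx=cv2.boxPoints(r); P=onz('top',bx,.070)
    e=[P[1]-P[0],P[2]-P[1]];L=[np.linalg.norm(v) for v in e]; v=e[int(np.argmax(L))]
    print(th,r,np.round(np.array(L)*1e3),np.arctan2(v[1],v[0]),P.mean(0))
# circles
g=cv2.cvtColor(t,cv2.COLOR_BGR2GRAY)
for x,y in [(180,165),(230,170),(278,170)]:
    k=6;c=cv2.resize(g[y:y+50,x:x+50],None,fx=k,fy=k,interpolation=cv2.INTER_CUBIC)
    C=cv2.HoughCircles(c,cv2.HOUGH_GRADIENT,1.5,60,param1=100,param2=25,minRadius=55,maxRadius=95)
    if C is not None:
        for q in C[0][:3]:
            uv=[(q[0]+.5)/k-.5+x,(q[1]+.5)/k-.5+y]; P=onz('top',[uv,[uv[0]+q[2]/k,uv[1]]],.115); print(uv,q[2]/k,P[0],np.linalg.norm(P[1]-P[0]))
E
```

```text
cams [ 0.42647549 -0.04131839  1.09892465] [ 0.22054276 -1.01322264  0.70350677]
gold 45 [201.75555556 190.11111111] box ((201.50003051757812, 189.99998474121094), (4.949747085571289, 9.192388534545898), 45.0) [22.3 12.5] ang -0.7591132390422911 [[0.57566819 0.24429474 0.129     ]]
gold 44 [252.29545455 192.93181818] box ((252.30001831054688, 192.90000915527344), (4.919349670410156, 8.497057914733887), 26.56505012512207) [20.6 12.1] ang -0.4338207607284864 [[0.56984573 0.1202378  0.129     ]]
gold 39 [304.25641026 196.46153846] box ((308.6415710449219, 203.91346740722656), (24.223724365234375, 8.58022403717041), 58.570438385009766) [20.7 58.7] ang -2.585173655008406 [[ 0.5624598  -0.00560722  0.129     ]]
130 ((411.0538330078125, 194.5692138671875), (40.25696563720703, 7.279581546783447), 52.12501525878906) [ 19. 103.] -2.488715976261125 [ 0.57867651 -0.27795055  0.07      ]
145 ((411.30126953125, 194.65615844726562), (39.8213996887207, 6.96453332901001), 51.842769622802734) [ 18. 102.] -2.483611886579334 [ 0.57845177 -0.27859105  0.07      ]
155 ((411.3703308105469, 194.6023712158203), (39.82246780395508, 6.774776458740234), 51.709835052490234) [ 18. 102.] -2.481218476707205 [ 0.57859264 -0.27877313  0.07      ]
[np.float32(276.95834), np.float32(172.95833)] 14.366666 [0.6222742  0.06310514 0.115     ] 0.035459286182555
```

```bash
python3 - <<'E'
from h import *
t=cv2.imread("pics/top0.png"); s=cv2.imread("pics/side0.png")
g=cv2.GaussianBlur(cv2.cvtColor(t,cv2.COLOR_BGR2GRAY),(3,3),0).astype(np.float32)
def prof(u,v): return cv2.remap(g,np.float32(u),np.float32(v),cv2.INTER_CUBIC)
sums=[]
for guess in [(203.2,191.3),(253.5,194.3),(304.5,197.2)]:
    c=np.array(guess)
    for it in range(6):
        th=np.linspace(0,2*np.pi,120,endpoint=False); r=np.arange(9.5,15.5,.1)
        U=c[0]+np.outer(np.cos(th),r);V=c[1]+np.outer(np.sin(th),r)
        G=np.abs(np.gradient(prof(U,V),axis=1)); k=G.argmax(1); ok=G.max(1)>np.percentile(G.max(1),40)
        pts=np.c_[U[range(120),k],V[range(120),k]][ok]
        P=onz('top',pts,.115)[:,:2]
        for _ in range(5):
            A=np.c_[2*P,np.ones(len(P))];x=np.linalg.lstsq(A,(P**2).sum(1),rcond=None)[0]
            R=np.sqrt(x[2]+x[0]**2+x[1]**2);res=np.abs(np.hypot(*(P-x[:2]).T)-R); 
            keep=res<max(.0015,np.percentile(res,80)); P=P[keep]
        c=proj('top',[[x[0],x[1],.115]])[0]
    print('gland',x[:2],R,len(P),c)
# gold orientation, upscaled
for im,n,rois in [(t,'top',[(190,178,24,24),(242,181,22,24),(292,184,24,24)]),(s,'side',[(300,138,22,24),(308,155,24,24),(322,174,24,24)])]:
  for x,y,w,h in rois:
    k=8;c=cv2.resize(im[y:y+h,x:x+w],None,fx=k,fy=k,interpolation=cv2.INTER_CUBIC)
    m=cv2.inRange(cv2.cvtColor(c,cv2.COLOR_BGR2HSV),(12,110,120),(32,255,255))
    cs=max(cv2.findContours(m,0,1)[0],key=cv2.contourArea)
    q=(cs.reshape(-1,2)+.5)/k-.5+[x,y]; r=cv2.minAreaRect(q.astype(np.float32))
    if n=='top':
        P=onz('top',cv2.boxPoints(r),.129);e=[P[1]-P[0],P[2]-P[1]];L=[np.linalg.norm(v) for v in e]; v=e[int(np.argmax(L))]
        a=np.arctan2(v[1],v[0]); a=(a+np.pi/2)%np.pi-np.pi/2
        ys,xs=np.nonzero(m); Q=onz('top',np.c_[(xs+.5)/k-.5+x,(ys+.5)/k-.5+y],.129)[:,:2];w_,V_=np.linalg.eigh(np.cov(Q.T));v=V_[:,1]
        print('gold',np.round(np.array(L)*1e3,1),a,'pca',np.arctan2(v[1],v[0]),Q.mean(0),'topmost')
    else:
        i=q[:,1].argmin(); print('side tip',q[i]); 
E
```

```text
gland [0.57687733 0.24703281] 0.03088119379985202 56 [202.28945338 190.49387923]
gland [0.57129948 0.1222922 ] 0.03053085589846774 60 [252.40029027 193.18115884]
gland [ 0.56558699 -0.00762083] 0.03435036940659217 43 [305.29728738 196.00026855]
gold [24.  15.5] -0.788791335489627 pca 2.331045193670316 [0.57131663 0.24914458] topmost
gold [24. 14.] -0.46995250814664846 pca 2.709797520333336 [0.57006975 0.12018822] topmost
gold [24.1 13.3] -0.9991298800591008 pca 2.1448657794285158 [ 0.56442449 -0.00379514] topmost
side tip [299.5625 137.5625]
side tip [319.3125 160.0625]
side tip [331.6875 180.8125]
```

```bash
python3 - <<'E'
from h import *
t=cv2.imread("pics/top0.png"); s=cv2.imread("pics/side0.png")
C=np.array([.5769,.2470]); 
out=[]
for im,n,x,y in [(t,'top',186,174),(s,'side',290,132)]:
    k=12; c=cv2.resize(im[y:y+32,x:x+32],None,fx=k,fy=k,interpolation=cv2.INTER_CUBIC)
    raw=c.copy()
    def dr(P,col):
        q=((proj(n,P)-[x,y]+.5)*k).astype(int); cv2.polylines(c,[q.reshape(-1,1,2)],False,col,1)
    th=np.linspace(0,2*np.pi,60); dr(np.c_[C[0]+.031*np.cos(th),C[1]+.031*np.sin(th),0*th+.115],(0,255,0))
    for a,col in [(-.79,(255,0,0)),(-.94,(255,0,255))]:
        u=np.array([np.cos(a),np.sin(a)]);v=np.array([-u[1],u[0]])
        dr([[*(C+.012*i*u+.006*j*v),.129] for i,j in [(1,1),(1,-1),(-1,-1),(-1,1),(1,1)]],col)
    dr([[*C,.115],[*C,.139]],(0,0,255))
    out+= [np.vstack([raw,c])]
cv2.imwrite("pics/ov0.png",np.hstack(out)[:600] if 0 else cv2.resize(np.hstack(out),(600,600)))
E
```

```text
(no output)
```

View pics/ov0.png

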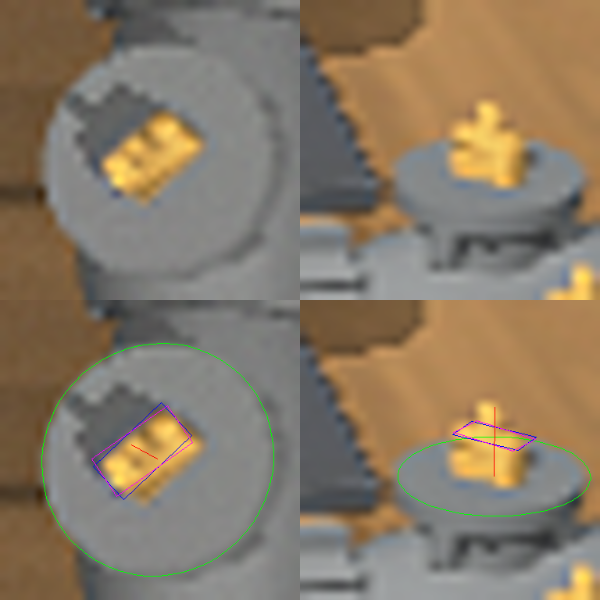

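```bash
python3 - <<'E'
from h import *
f=lambda p:np.array(p)/9.375-.5+[186,174]
for z,a,b in [(.12,(145,200),(205,147)),(.129,(100,160),(165,108)),(.129,(105,165),(185,130))]:
    P=onz('top',[f(a),f(b)],z);v=P[1]-P[0];print(np.arctan2(v[1],v[0]),np.linalg.norm(v))
# pipe edges of fine line / side long pipe line: edges of plain pipes between y 80..170 in top
t=cv2.imread("pics/top0.png");hsv=cv2.cvtColor(t,cv2.COLOR_BGR2HSV)
m=(hsv[...,1]<50).astype(np.uint8)
for xr in [(240,285),(290,335)]:
    L=[]
    for y in range(90,160,2):
        xs=np.nonzero(m[y,xr[0]:xr[1]])[0]; 
        if len(xs): L.append([xs.min()+xr[0],xs.max()+xr[0],y])
    L=np.array(L,float)
    for i in (0,1):
        P=onz('top',L[:,[i,2]],.06);vx=cv2.fitLine(P[:,:2].astype(np.float32),cv2.DIST_HUBER,0,.001,.001).ravel();print('edge',np.arctan(vx[1]/vx[0]))
# side-view key bar
s=cv2.imread("pics/side0.png")
print('key proj side',proj('side',[[.5786,-.2785,.07],[.5786,-.2785,0]]))
a=-2.483;u=np.array([np.cos(a),np.sin(a)])*.053
E1=[[.5786+u[0]*k,-.2785+u[1]*k,.07] for k in(-1,1)]
print(proj('side',E1),proj('top',E1))
E
```

```text
-0.8240586184379498 0.020841862291134786
-0.8741919289571786 0.021526309960637483
-1.1454581314351107 0.022698643907816698
edge -0.045527205
edge -0.042017743
edge -0.045277674
edge -0.045588687
key proj side [[376.52819904 266.62093387]
 [374.02498549 291.28138011]]
[[388.27957856 254.75389187]
 [363.85560614 279.37646902]] [[398.50169824 178.350116  ]
 [424.0388622  210.85168438]]
```

```bash
cat > mv.py <<'E'
import sys
from h import *
from workcell import readout
from scipy.spatial.transform import Rotation as Ro
def down(psi):
    x=np.array([np.cos(psi),np.sin(psi),0]);z=np.array([0,0,-1.]);return Ro.from_matrix(np.c_[x,np.cross(z,x),z])
def show(*wps):
    s=readout.read_state();R=Ro.from_rotvec(s['tcp_rot']);p=s['tool_pos'];x=R.as_matrix()[:,0]
    print('t',round(s['time'],2),'p',np.round(p,4),'psi',round(np.arctan2(x[1],x[0]),3),'tilt',round(R.as_matrix()[2,2],5),'q6',round(s['q'][5],2),'F',np.round(s['wrist_force'],1),'M',np.round(s['torque'],2),'w',round(s['width'],3))
    for w in wps:
        print(w,np.round(R.inv().apply(np.array(w[:3])-p),4),np.round((R.inv()*down(w[3])).as_rotvec()/np.pi,4))
if __name__=='__main__': show(*[tuple(map(float,a.split(','))) for a in sys.argv[1:]])
E
python3 mv.py .203,.643,.31,2.836 .5786,-.2785,.31,.659
```

```text
t 0.1 p [0.203  0.6431 0.2301] psi 2.836 tilt -1.0 q6 -0.04 F [-0.3  0.1  0.1] M [-0.06 -0.02 -0.03] w 0.998
(0.203, 0.643, 0.31, 2.836) [-0.     -0.0002 -0.0799] [-0.0006 -0.     -0.0001]
(0.5786, -0.2785, 0.31, 0.659) [-0.6356 -0.7659 -0.0784] [-4.000e-04  7.000e-04  6.929e-01]
```

>>> {"name": "apply_moves", "arguments": {"plan": [[[0,0,-0.08,0,0,0,-1],[0,0,-0.08,0,0,0,-1],[-0.6356,-0.7659,-0.08,0,0,0.693,-1],[-0.6356,-0.7659,-0.08,0,0,0.693,-1],[-0.6356,-0.7659,-0.08,0,0,0.693,-1],[-0.6356,-0.7659,-0.08,0,0,0.693,-1],[-0.6356,-0.7659,-0.08,0,0,0.693,-1],[-0.6356,-0.7659,-0.08,0,0,0.693,-1]]]}}

```text
time: 0.77
tool_pos: [0.2976, 0.4101, 0.3107]
tcp_rot: [1.59, 2.71, -0.001]
wrist_force: [1.2, -0.5, 0.1]
width: 0.996
```

```bash
python3 mv.py .5786,-.2785,.31,.659
```

```text
t 0.77 p [0.2976 0.4101 0.3107] psi 2.08 tilt -1.0 q6 0.38 F [ 1.2 -0.5  0.1] M [-0.   -0.03 -0.04] w 0.996
(0.5786, -0.2785, 0.31, 0.659) [-0.7382 -0.0906  0.0011] [-1.000e-04  3.000e-04  4.524e-01]
```

>>> {"name": "apply_moves", "arguments": {"plan": [[[-0.7382,-0.0906,0,0,0,0.452,-1],[-0.7382,-0.0906,0,0,0,0.452,-1],[-0.7382,-0.0906,0,0,0,0.452,-1],[-0.7382,-0.0906,0,0,0,0.452,-1],[-0.7382,-0.0906,0,0,0,0.452,-1],[-0.7382,-0.0906,0,0,0,0.452,-1],[-0.7382,-0.0906,0,0,0,0.452,-1],[-0.7382,-0.0906,0,0,0,0.452,-1]]]}}

```text
time: 1.43
tool_pos: [0.4251, 0.1022, 0.3111]
tcp_rot: [-2.695, -1.615, -0.0]
wrist_force: [0.9, 0.9, -0.2]
width: 1.003
```

```bash
python3 mv.py .5786,-.2785,.31,.659
```

```text
t 1.43 p [0.4251 0.1022 0.3111] psi 1.08 tilt -1.0 q6 0.67 F [ 0.9  0.9 -0.2] M [-0.03  0.04 -0.01] w 1.003
(0.5786, -0.2785, 0.31, 0.659) [-0.2633  0.3149  0.0011] [ 0.000e+00 -1.000e-04  1.339e-01]
```

>>> {"name": "apply_moves", "arguments": {"plan": [[[-0.2633,0.3149,0,0,0,0.134,-1],[-0.2633,0.3149,0,0,0,0.134,-1],[-0.2633,0.3149,0,0,0,0.134,-1],[-0.2633,0.3149,0,0,0,0.134,-1],[-0.2633,0.3149,0,0,0,0.134,-1],[-0.2633,0.3149,0,0,0,0.134,-1],[-0.2633,0.3149,0,0,0,0.134,-1],[-0.2633,0.3149,0,0,0,0.134,-1]]]}}

```text
time: 2.1
tool_pos: [0.5517, -0.2062, 0.3107]
tcp_rot: [-2.969, -1.024, 0.001]
wrist_force: [1.0, 0.6, -0.2]
width: 1.0
```

```bash
python3 mv.py .5786,-.2785,.12,.659
```

```text
t 2.1 p [ 0.5517 -0.2062  0.3107] psi 0.664 tilt -1.0 q6 0.51 F [ 1.   0.6 -0.2] M [-0.02 -0.02  0.02] w 1.0
(0.5786, -0.2785, 0.12, 0.659) [-0.0234  0.0736  0.1906] [-0.0003  0.0001  0.0017]
```

>>> {"name": "apply_moves", "arguments": {"plan": [[[-0.0234,0.0736,0,0,0,0.0017,-1],[-0.0234,0.0736,0,0,0,0.0017,-1],[-0.0234,0.0736,0.04,0,0,0.0017,-1],[-0.0234,0.0736,0.08,0,0,0.0017,-1],[-0.0234,0.0736,0.12,0,0,0.0017,-1],[-0.0234,0.0736,0.16,0,0,0.0017,-1],[-0.0234,0.0736,0.19,0,0,0.0017,-1],[-0.0234,0.0736,0.19,0,0,0.0017,-1]]]}}

```text
time: 2.77
tool_pos: [0.5726, -0.2735, 0.1119]
tcp_rot: [-2.961, -1.013, 0.017]
wrist_force: [-1.8, 0.3, -1.5]
width: 0.997
```

```bash
python3 mv.py .5786,-.2785,.043,.659; python3 - <<'E'
from workcell import read_camera
import cv2, numpy as np
t=read_camera('top')[:,:,::-1]; s=read_camera('side')[:,:,::-1]
cv2.imwrite('pics/t1.png',t);cv2.imwrite('pics/s1.png',s)
c=lambda i,x,y:cv2.resize(i[y:y+100,x:x+100],None,fx=4,fy=4,interpolation=cv2.INTER_CUBIC)
cv2.imwrite('pics/c1.png',np.hstack([c(t,360,145),c(s,325,200)]))
E
```

```text
t 2.77 p [ 0.5726 -0.2735  0.1119] psi 0.659 tilt -0.99987 q6 0.43 F [-1.8  0.3 -1.5] M [0.   0.04 0.03] w 0.997
(0.5786, -0.2785, 0.043, 0.659) [0.0021 0.0087 0.0687] [-0.0047  0.0021  0.0001]
```

View pics/c1.png

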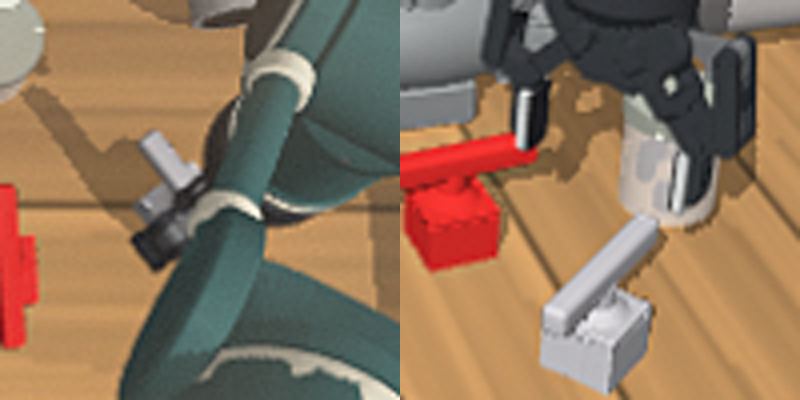

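```bash
python3 mv.py .5786,-.2785,.043,.659
```

```text
t 2.87 p [ 0.5775 -0.2759  0.1198] psi 0.659 tilt -0.99999 q6 0.43 F [ 0.4 -0.8  0.4] M [-0.02  0.01 -0.  ] w 1.001
(0.5786, -0.2785, 0.043, 0.659) [-0.0006  0.003   0.0768] [-0.0012  0.0005  0.0001]
```

>>> {"name": "apply_moves", "arguments": {"plan": [[[0,0,0.02,0,0,0,-1],[0,0,0.04,0,0,0,-1],[0,0,0.06,0,0,0,-1],[0,0,0.076,0,0,0,-1],[0,0,0.076,0,0,0,-1],[0,0,0.076,0,0,0,0],[0,0,0.076,0,0,0,0.4],[0,0,0.076,0,0,0,0.5]]], "force": 40}}

```text
time: 3.53
tool_pos: [0.5808, -0.2776, 0.0484]
tcp_rot: [2.969, 1.016, 0.005]
wrist_force: [1.1, -0.1, -0.7]
width: 0.609
```

```bash
python3 mv.py .5786,-.2785,.043,.659; python3 - <<'E'
from workcell import read_camera
import cv2, numpy as np
t=read_camera('top')[:,:,::-1]; s=read_camera('side')[:,:,::-1]
c=lambda i,x,y:cv2.resize(i[y:y+100,x:x+100],None,fx=4,fy=4,interpolation=cv2.INTER_CUBIC)
cv2.imwrite('pics/c2.png',np.hstack([c(t,360,145),c(s,325,200)]))
E
```

```text
t 3.53 p [ 0.5808 -0.2776  0.0484] psi 0.66 tilt -0.99999 q6 0.43 F [ 1.1 -0.1 -0.7] M [-0.02  0.06  0.03] w 0.609
(0.5786, -0.2785, 0.043, 0.659) [-0.0023 -0.0007  0.0054] [ 0.0015 -0.0007  0.0002]
```

View pics/c2.png

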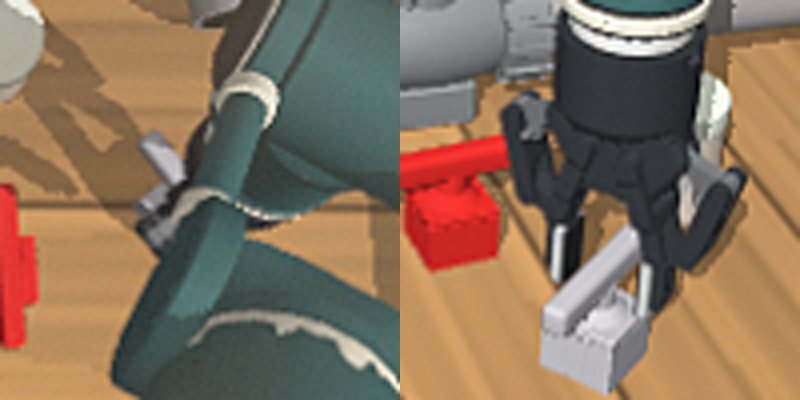

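>>> {"name": "apply_moves", "arguments": {"plan": [[[0,0,0.0,0,0,0,0.7],[0,0,0.0,0,0,0,0.9],[0,0,0,0,0,0,1],[0,0,0,0,0,0,1],[0,0,0,0,0,0,1],[0,0,0,0,0,0,1],[0,0,0,0,0,0,1],[0,0,0,0,0,0,1]]], "force": 60}}

```text
time: 4.3
tool_pos: [0.579, -0.2766, 0.0461]
tcp_rot: [2.972, 1.017, 0.001]
wrist_force: [-1.9, 1.3, 5.3]
width: 0.174
```

```bash
python3 mv.py .5786,-.2785,.25,.659 .5757,.2455,.25,2.29
```

```text
t 4.3 p [ 0.579  -0.2766  0.0461] psi 0.659 tilt -1.0 q6 0.43 F [-1.9  1.3  5.3] M [0.23 0.21 0.03] w 0.174
(0.5786, -0.2785, 0.25, 0.659) [-0.0014  0.0014 -0.2039] [ 0.0001 -0.0001  0.0002]
(0.5757, 0.2455, 0.25, 2.29) [ 0.3174 -0.4145 -0.204 ] [ 2.00e-04  0.00e+00 -5.19e-01]
```

>>> {"name": "apply_moves", "arguments": {"plan": [[[0,0,-0.02,0,0,0,1],[0,0,-0.06,0,0,0,1],[0,0,-0.1,0,0,0,1],[0,0,-0.14,0,0,0,1],[0,0,-0.18,0,0,0,1],[0,0,-0.21,0,0,0,1],[0,0,-0.23,0,0,0,1],[0,0,-0.23,0,0,0,1]]], "force": 80}}

```text
time: 4.97
tool_pos: [0.5811, -0.2779, 0.2812]
tcp_rot: [2.966, 1.015, 0.01]
wrist_force: [1.6, -0.2, -2.5]
width: 0.169
```

```bash
python3 mv.py .5757,.2455,.275,2.29
```

```text
t 4.97 p [ 0.5811 -0.2779  0.2812] psi 0.659 tilt -0.99995 q6 0.43 F [ 1.6 -0.2 -2.5] M [-0.03  0.01  0.02] w 0.169
(0.5757, 0.2455, 0.275, 2.29) [ 0.3164 -0.417   0.0037] [ 0.0032  0.0014 -0.519 ]
```

>>> {"name": "apply_moves", "arguments": {"plan": [[[0.316,-0.417,0,0,0,-0.519,1],[0.316,-0.417,0,0,0,-0.519,1],[0.316,-0.417,0,0,0,-0.519,1],[0.316,-0.417,0,0,0,-0.519,1],[0.316,-0.417,0,0,0,-0.519,1],[0.316,-0.417,0,0,0,-0.519,1],[0.316,-0.417,0,0,0,-0.519,1],[0.316,-0.417,0,0,0,-0.519,1]]]}}

```text
time: 5.63
tool_pos: [0.5732, 0.0586, 0.2718]
tcp_rot: [-2.112, -2.322, 0.005]
wrist_force: [1.5, -0.6, -3.4]
width: 0.166
```

```bash
python3 mv.py .5757,.2455,.275,2.29
```

```text
t 5.63 p [0.5732 0.0586 0.2718] psi 1.665 tilt -0.99999 q6 -0.04 F [ 1.5 -0.6 -3.4] M [ 0.   -0.11  0.02] w 0.166
(0.5757, 0.2455, 0.275, 2.29) [ 0.1859  0.0202 -0.0033] [-0.0014 -0.0005 -0.1988]
```

>>> {"name": "apply_moves", "arguments": {"plan": [[[0.186,0.02,-0.003,0,0,-0.199,1],[0.186,0.02,-0.003,0,0,-0.199,1],[0.186,0.02,-0.003,0,0,-0.199,1],[0.186,0.02,-0.003,0,0,-0.199,1],[0.186,0.02,-0.003,0,0,-0.199,1],[0.186,0.02,-0.003,0,0,-0.199,1],[0.186,0.02,-0.003,0,0,-0.199,1],[0.186,0.02,-0.003,0,0,-0.199,1]]]}}

```text
time: 6.3
tool_pos: [0.5774, 0.2431, 0.2755]
tcp_rot: [-1.306, -2.855, 0.006]
wrist_force: [0.3, -0.0, -2.9]
width: 0.169
```

```bash
python3 mv.py .5757,.2455,.205,2.29
```

```text
t 6.3 p [0.5774 0.2431 0.2755] psi 2.284 tilt -0.99999 q6 -0.35 F [ 0.3 -0.  -2.9] M [-0.04  0.02 -0.03] w 0.169
(0.5757, 0.2455, 0.205, 2.29) [0.0029 0.0006 0.0705] [-0.0014 -0.0002 -0.002 ]
```

>>> {"name": "apply_moves", "arguments": {"plan": [[[0.002,0,0.02,0,0,-0.002,1],[0.002,0,0.04,0,0,-0.002,1],[0.002,0,0.06,0,0,-0.002,1],[0.002,0,0.07,0,0,-0.002,1],[0.002,0,0.07,0,0,-0.002,1],[0.002,0,0.07,0,0,-0.002,1],[0.002,0,0.07,0,0,-0.002,1],[0.002,0,0.07,0,0,-0.002,1]]]}}

```text
time: 6.97
tool_pos: [0.5784, 0.2454, 0.2102]
tcp_rot: [1.296, 2.859, 0.003]
wrist_force: [-0.0, 0.4, -2.2]
width: 0.165
```

```bash
python3 mv.py .5757,.2455,.205,2.29;  python3 - <<'E'
from workcell import read_camera
import cv2, numpy as np
t=read_camera('top')[:,:,::-1]; s=read_camera('side')[:,:,::-1]
cv2.imwrite('pics/t3.png',t);cv2.imwrite('pics/s3.png',s)
c=lambda i,x,y:cv2.resize(i[y:y+60,x:x+60],None,fx=6,fy=6,interpolation=cv2.INTER_CUBIC)
cv2.imwrite('pics/c3.png',np.hstack([c(t,170,160),c(s,280,110)]))
E
python3 mv.py .5757,.2455,.205,2.29
```

```text
t 6.97 p [0.5784 0.2454 0.2102] psi 2.29 tilt -0.99999 q6 -0.36 F [-0.   0.4 -2.2] M [-0.02  0.01  0.01] w 0.165
(0.5757, 0.2455, 0.205, 2.29) [ 0.0019 -0.002   0.0052] [0.0009 0.0004 0.0001]
t 7.07 p [0.5781 0.2456 0.21  ] psi 2.291 tilt -1.0 q6 -0.36 F [ 0.5 -0.3 -4. ] M [ 0.02 -0.03  0.03] w 0.166
(0.5757, 0.2455, 0.205, 2.29) [ 0.0015 -0.0019  0.005 ] [0.0008 0.0003 0.0002]
```

View pics/c3.png

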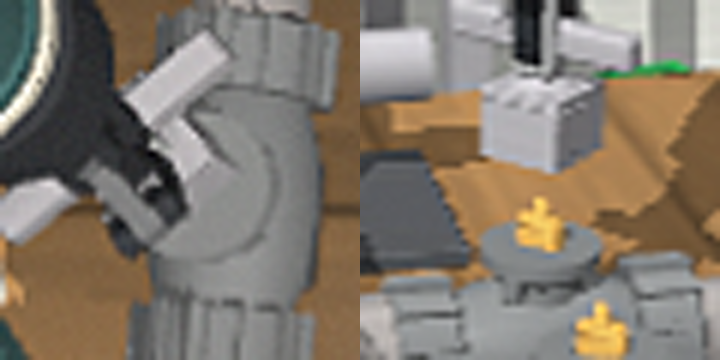

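```bash
python3 - <<'E'
import cv2
t=cv2.imread('pics/t3.png')
cv2.imwrite('pics/c3b.png',cv2.resize(t[160:205,160:215],None,fx=12,fy=12,interpolation=cv2.INTER_CUBIC))
E
```

```text
(no output)
```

View pics/c3b.png

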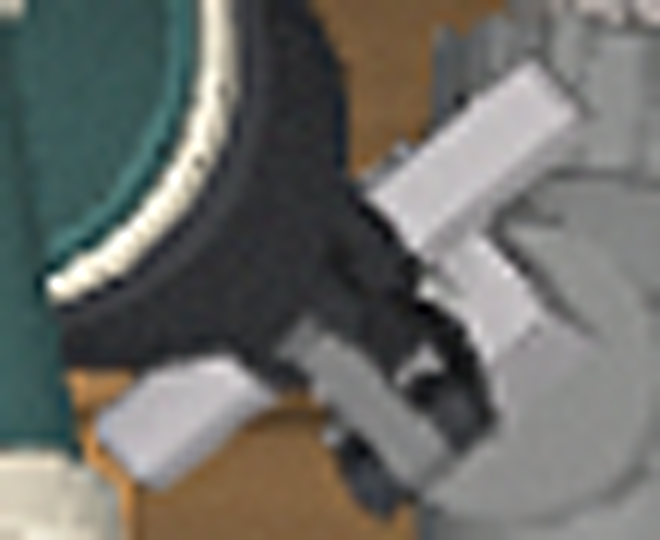

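```bash
python3 - <<'E'
from h import *
f=lambda p:(np.array(p)+.5)/12-.5+[160,160]
P=onz('top',[f(p) for p in [(528,60),(580,110),(98,425),(152,490)]],.234)
print(P, np.linalg.norm(P[0]-P[2]),np.linalg.norm(P[1]-P[3]),np.linalg.norm(P[0]-P[1]),np.linalg.norm(P[2]-P[3]))
c=P.mean(0);v=P[:2].mean(0)-P[2:].mean(0);print(c,np.arctan2(v[1],v[0]))
E
```

```text
[[0.61615481 0.21220254 0.234     ]
 [0.60691135 0.20212264 0.234     ]
 [0.54823484 0.28846172 0.234     ]
 [0.53643732 0.27772872 0.234     ]] 0.10212043779666197 0.10335796529649996 0.013676477243458935 0.01594926407503283
[0.57693458 0.24512891 0.234     ] -0.8317760111176541
```

>>> {"name": "apply_moves", "arguments": {"plan": [[[0,0,0.012,0,0,0,1],[0,0,0.02,0,0,0,1],[0,0,0.026,0,0,0,1],[0,0,0.03,0,0,0,1],[0,0,0.032,0,0,0,1],[0,0,0.032,0,0,0,1],[0,0,0.032,0,0,0,1],[0,0,0.032,0,0,0,1]]]}}

```text
time: 7.73
tool_pos: [0.5775, 0.2455, 0.1766]
tcp_rot: [1.296, 2.861, 0.001]
wrist_force: [-0.1, -0.9, -2.8]
width: 0.172
```

```bash
python3 mv.py .5757,.2455,.161,2.29
```

```text
t 7.73 p [0.5775 0.2455 0.1766] psi 2.291 tilt -1.0 q6 -0.36 F [-0.1 -0.9 -2.8] M [ 0.03 -0.02 -0.05] w 0.172
(0.5757, 0.2455, 0.161, 2.29) [ 0.0012 -0.0013  0.0156] [0.0002 0.0001 0.0003]
```

>>> {"name": "apply_moves", "arguments": {"plan": [[[0,0,0.001,0,0,0,1],[0,0,0.002,0,0,0,1],[0,0,0.003,0,0,0,1],[0,0,0.004,0,0,0,1],[0,0,0.005,0,0,0,1],[0,0,0.006,0,0,0,1],[0,0,0.006,0,0,0,1],[0,0,0.006,0,0,0,1]]]}}

```text
time: 8.4
tool_pos: [0.5773, 0.2455, 0.1703]
tcp_rot: [1.296, 2.861, 0.001]
wrist_force: [1.3, 0.9, -4.4]
width: 0.164
```

```bash
python3 mv.py .5757,.2455,.161,2.29
```

```text
t 8.4 p [0.5773 0.2455 0.1703] psi 2.291 tilt -1.0 q6 -0.36 F [ 1.3  0.9 -4.4] M [ 0.1  -0.23  0.08] w 0.164
(0.5757, 0.2455, 0.161, 2.29) [ 0.0011 -0.0012  0.0093] [0.0002 0.     0.0003]
```

>>> {"name": "apply_moves", "arguments": {"plan": [[[0,0,0.0015,0,0,0,1],[0,0,0.003,0,0,0,1],[0,0,0.0045,0,0,0,1],[0,0,0.006,0,0,0,1],[0,0,0.007,0,0,0,1],[0,0,0.008,0,0,0,1],[0,0,0.009,0,0,0,1],[0,0,0.009,0,0,0,1]]]}}

```text
time: 9.07
tool_pos: [0.5773, 0.2455, 0.1612]
tcp_rot: [1.296, 2.861, 0.001]
wrist_force: [2.6, 0.8, -2.6]
width: 0.169
```

```bash
python3 mv.py .5757,.2455,.161,2.29
```

```text
t 9.07 p [0.5773 0.2455 0.1612] psi 2.291 tilt -1.0 q6 -0.36 F [ 2.6  0.8 -2.6] M [ 0.33 -0.39  0.  ] w 0.169
(0.5757, 0.2455, 0.161, 2.29) [ 0.0011 -0.0012  0.0002] [0.0002 0.     0.0003]
```

>>> {"name": "apply_moves", "arguments": {"plan": [[[0,0,0.0005,0,0,0,1],[0,0,0.001,0,0,0,1],[0,0,0.0015,0,0,0,1],[0,0,0.002,0,0,0,1],[0,0,0.002,0,0,0,1],[0,0,0.002,0,0,0,1],[0,0,0.002,0,0,0,1],[0,0,0.002,0,0,0,1]]]}}

```text
time: 9.73
tool_pos: [0.5774, 0.2455, 0.1611]
tcp_rot: [1.296, 2.861, 0.001]
wrist_force: [-2.2, -0.1, 5.7]
width: 0.172
```

```bash
python3 mv.py .5757,.2455,.161,2.29;  python3 - <<'E'
from workcell import read_camera
import cv2, numpy as np
t=read_camera('top')[:,:,::-1]; s=read_camera('side')[:,:,::-1]
cv2.imwrite('pics/t4.png',t);cv2.imwrite('pics/s4.png',s)
c=lambda i,x,y:cv2.resize(i[y:y+60,x:x+60],None,fx=6,fy=6,interpolation=cv2.INTER_CUBIC)
cv2.imwrite('pics/c4.png',np.hstack([c(t,170,160),c(s,280,110)]))
E
```

```text
t 9.73 p [0.5774 0.2455 0.1611] psi 2.291 tilt -1.0 q6 -0.36 F [-2.2 -0.1  5.7] M [ 0.1   0.36 -0.02] w 0.172
(0.5757, 0.2455, 0.161, 2.29) [ 0.0012 -0.0013  0.0001] [0.0003 0.0001 0.0003]
```

View pics/c4.png

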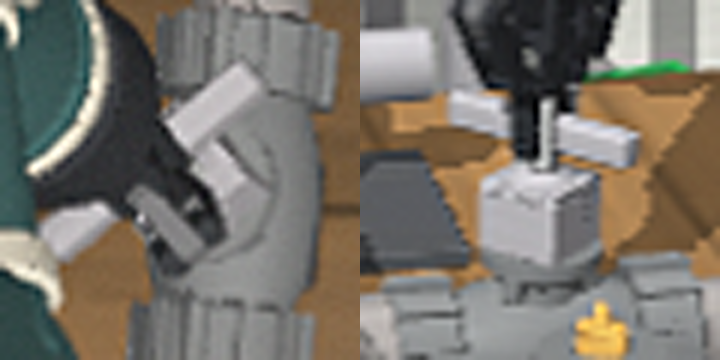

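>>> {"name": "apply_moves", "arguments": {"plan": [[[0,0,-0.001,0,0,-0.02,1],[0,0,-0.001,0,0,-0.04,1],[0,0,-0.001,0,0,-0.06,1],[0,0,-0.001,0,0,-0.08,1],[0,0,-0.001,0,0,-0.1,1],[0,0,-0.001,0,0,-0.12,1],[0,0,-0.001,0,0,-0.14,1],[0,0,-0.001,0,0,-0.14,1]]]}}

```text
time: 10.5
tool_pos: [0.5781, 0.2459, 0.1612]
tcp_rot: [0.639, 3.074, 0.003]
wrist_force: [2.5, 2.6, 0.1]
width: 0.167
```

```bash
python3 mv.py .5757,.2455,.161,3.096
```

```text
t 10.5 p [0.5781 0.2459 0.1612] psi 2.732 tilt -1.0 q6 -0.8 F [2.5 2.6 0.1] M [ 0.56 -0.49 -0.13] w 0.167
(0.5757, 0.2455, 0.161, 3.096) [ 0.0021 -0.0014  0.0001] [ 0.0006  0.0007 -0.1159]
```

>>> {"name": "apply_moves", "arguments": {"plan": [[[0,0,0,0,0,-0.02,1],[0,0,0,0,0,-0.04,1],[0,0,0,0,0,-0.06,1],[0,0,0,0,0,-0.08,1],[0,0,0,0,0,-0.1,1],[0,0,0,0,0,-0.115,1],[0,0,0,0,0,-0.125,1],[0,0,0,0,0,-0.125,1]]]}}

```text
time: 11.17
tool_pos: [0.5779, 0.2466, 0.1611]
tcp_rot: [0.031, 3.139, 0.004]
wrist_force: [2.3, 4.8, 1.7]
width: 0.169
```

```bash
python3 mv.py .5757,.2455,.161,3.096
```

```text
t 11.17 p [0.5779 0.2466 0.1611] psi 3.122 tilt -0.99999 q6 -1.19 F [2.3 4.8 1.7] M [ 1.16 -0.38 -0.17] w 0.169
(0.5757, 0.2455, 0.161, 3.096) [ 0.0022 -0.0012  0.0001] [0.0008 0.0006 0.0083]
```

>>> {"name": "apply_moves", "arguments": {"plan": [[[0,0,0,0,0,-0.005,1],[0,0,0,0,0,-0.01,1],[0,0,0,0,0,-0.015,1],[0,0,0,0,0,-0.015,1],[0,0,0,0,0,-0.015,1],[0,0,0,0,0,-0.015,1],[0,0,0,0,0,-0.015,1],[0,0,0,0,0,-0.015,1]]]}}

```text
time: 11.83
tool_pos: [0.5779, 0.2467, 0.1611]
tcp_rot: [-0.041, 3.139, 0.004]
wrist_force: [0.7, 6.0, 1.5]
width: 0.168
```

```bash
python3 mv.py .5757,.2455,.161,3.096
```

```text
t 11.83 p [0.5779 0.2467 0.1611] psi -3.115 tilt -0.99999 q6 -1.23 F [0.7 6.  1.5] M [ 1.14 -0.39 -0.22] w 0.168
(0.5757, 0.2455, 0.161, 3.096) [ 0.0022 -0.0011  0.0001] [0.0008 0.0006 0.0228]
```

>>> {"name": "apply_moves", "arguments": {"plan": [[[0,0,0,0,0,-0.003,1],[0,0,0,0,0,-0.007,1],[0,0,0,0,0,-0.007,1],[0,0,0,0,0,-0.007,1],[0,0,0,0,0,-0.007,1],[0,0,0,0,0,-0.007,1],[0,0,0,0,0,-0.007,1],[0,0,0,0,0,-0.007,1]]]}}

```text
time: 12.5
tool_pos: [0.5778, 0.2467, 0.1611]
tcp_rot: [-0.075, 3.139, 0.004]
wrist_force: [1.7, 5.4, 0.8]
width: 0.17
```

```bash
python3 mv.py .5757,.2455,.161,3.096; python3 - <<'E'
from workcell import read_camera
import cv2, numpy as np
t=read_camera('top')[:,:,::-1]
cv2.imwrite('pics/t5.png',t)
cv2.imwrite('pics/c5.png',cv2.resize(t[140:230,160:250],None,fx=6,fy=6,interpolation=cv2.INTER_CUBIC))
E
```

```text
t 12.5 p [0.5778 0.2467 0.1611] psi -3.094 tilt -0.99999 q6 -1.26 F [1.7 5.4 0.8] M [ 1.2  -0.32 -0.21] w 0.17
(0.5757, 0.2455, 0.161, 3.096) [ 0.0022 -0.0011  0.0001] [0.0009 0.0006 0.0298]
```

View pics/c5.png

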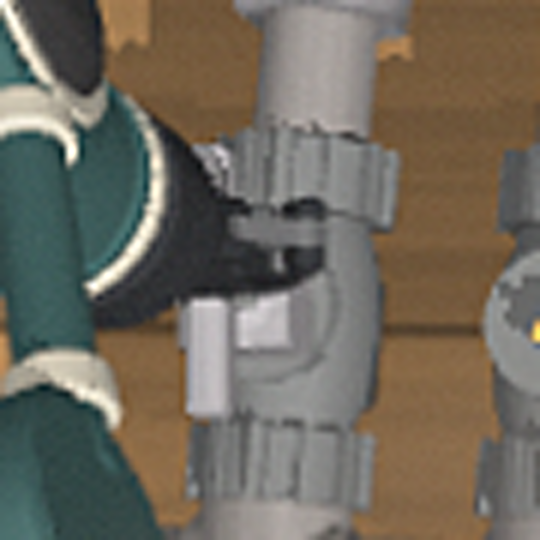

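```bash
python3 - <<'E'
from h import *
t=cv2.imread('pics/t5.png').astype(np.float32); g=cv2.cvtColor(t,cv2.COLOR_BGR2GRAY)
# rows 192..206: left and right edges of bright bar, subpixel
L=[]
for y in range(193,207):
    r=cv2.resize(g[y:y+1,185:206],None,fx=10,fy=1,interpolation=cv2.INTER_CUBIC)[0]; d=np.gradient(r)
    a=d[:130].argmax(); b=d[60:].argmin()+60
    L.append([ (a+.5)/10-.5+185,(b+.5)/10-.5+185,y])
L=np.array(L);print(np.round(L,1).tolist())
for i in (0,1):
    P=onz('top',L[:,[i,2]],.185);v=cv2.fitLine(P[:,:2].astype(np.float32),cv2.DIST_HUBER,0,.0005,.001).ravel();print(np.arctan(v[1]/v[0]),P.mean(0))
E
```

```text
[[191.4, 197.4, 193.0], [189.0, 197.2, 194.0], [189.0, 197.4, 195.0], [191.2, 197.2, 196.0], [191.0, 197.2, 197.0], [190.8, 197.0, 198.0], [191.0, 197.2, 199.0], [191.0, 197.2, 200.0], [191.0, 197.2, 201.0], [191.0, 197.2, 202.0], [191.0, 197.0, 203.0], [191.0, 197.0, 204.0], [191.0, 197.0, 205.0], [191.0, 197.2, 206.0]]
0.07979098 [0.54511584 0.25247272 0.185     ]
0.025937455 [0.54525843 0.23745061 0.185     ]
```

>>> {"name": "apply_moves", "arguments": {"plan": [[[0,0,0,0,0,-0.003,1],[0,0,0,0,0,-0.006,1],[0,0,0,0,0,-0.009,1],[0,0,0,0,0,-0.009,1],[0,0,0,0,0,-0.009,1],[0,0,0,0,0,-0.009,1],[0,0,0,0,0,-0.009,1],[0,0,0,0,0,-0.009,1]]]}}

```text
time: 13.22
tool_pos: [0.5778, 0.2468, 0.1611]
tcp_rot: [-0.119, 3.137, 0.004]
wrist_force: [1.8, 5.2, 0.6]
width: 0.17
```

```bash
python3 mv.py .5757,.2455,.161,3.096
```

```text
t 13.22 p [0.5778 0.2468 0.1611] psi -3.066 tilt -0.99999 q6 -1.28 F [1.8 5.2 0.6] M [ 1.2  -0.3  -0.27] w 0.17
(0.5757, 0.2455, 0.161, 3.096) [ 0.0022 -0.0011  0.0001] [0.0009 0.0006 0.0387]
```

>>> {"name": "apply_moves", "arguments": {"plan": [[[0,0.0005,0,0,0,0.01,1],[0,0.001,0,0,0,0.02,1],[0,0.001,0,0,0,0.032,1],[0,0.001,0,0,0,0.032,1],[0,0.001,0,0,0,0.032,1],[0,0.001,0,0,0,0.032,1],[0,0.001,0,0,0,0.032,1],[0,0.001,0,0,0,0.032,1]]]}}

```text
time: 13.88
tool_pos: [0.5772, 0.2464, 0.161]
tcp_rot: [0.033, 3.141, 0.0]
wrist_force: [-2.1, 2.0, 6.4]
width: 0.17
```

```bash
python3 mv.py .5757,.2455,.161,3.096
```

```text
t 13.88 p [0.5772 0.2464 0.161 ] psi 3.12 tilt -1.0 q6 -1.19 F [-2.1  2.   6.4] M [ 0.46  0.19 -0.07] w 0.17
(0.5757, 0.2455, 0.161, 3.096) [ 0.0015 -0.0009  0.    ] [0.0001 0.0001 0.0077]
```

>>> {"name": "apply_moves", "arguments": {"plan": [[[0,0,0,0,0,0,0.6],[0,0,0,0,0,0,0.2],[0,0,0,0,0,0,-0.4],[0,0,0,0,0,0,-1],[0,0,0,0,0,0,-1],[0,0,0,0,0,0,-1],[0,0,0,0,0,0,-1],[0,0,0,0,0,0,-1]]]}}

```text
time: 14.55
tool_pos: [0.5771, 0.2463, 0.1602]
tcp_rot: [-0.033, -3.141, 0.0]
wrist_force: [-0.6, -0.3, -0.8]
width: 1.0
```

>>> {"name": "apply_moves", "arguments": {"plan": [[[0,0,-0.01,0,0,0,-1],[0,0,-0.03,0,0,0,-1],[0,0,-0.05,0,0,0,-1],[0,0,-0.08,0,0,0,-1],[0,0,-0.11,0,0,0,-1],[0,0,-0.14,0,0,0,-1],[0,0,-0.15,0,0,0,-1],[0,0,-0.15,0,0,0,-1]]]}}

```text
time: 15.22
tool_pos: [0.5791, 0.2471, 0.3158]
tcp_rot: [0.033, 3.133, 0.005]
wrist_force: [-0.2, 0.8, -0.0]
width: 1.0
```

```bash
python3 mv.py .45,.1,.31,3.096
```

```text
t 15.22 p [0.5791 0.2471 0.3158] psi 3.12 tilt -0.99996 q6 -1.19 F [-0.2  0.8 -0. ] M [-0.   -0.06 -0.01] w 1.0
(0.45, 0.1, 0.31, 3.096) [ 0.126  -0.1499  0.0043] [0.0011 0.0026 0.0078]
```

Released and clear. I'll move aside for an unobstructed look.

>>> {"name": "apply_moves", "arguments": {"plan": [[[0.126,-0.3,-0.02,0,0,0,-1],[0.126,-0.3,-0.02,0,0,0,-1],[0.126,-0.3,-0.02,0,0,0,-1],[0.126,-0.3,-0.02,0,0,0,-1],[0.126,-0.3,-0.02,0,0,0,-1],[0.126,-0.3,-0.02,0,0,0,-1],[0.126,-0.3,-0.02,0,0,0,-1],[0.126,-0.3,-0.02,0,0,0,-1]]]}}

```text
time: 15.88
tool_pos: [0.4423, -0.0527, 0.3284]
tcp_rot: [-0.034, -3.138, 0.0]
wrist_force: [1.5, 0.1, 0.5]
width: 0.998
```

```bash
python3 - <<'E'
from workcell import read_camera
from h import *
t=read_camera('top')[:,:,::-1].copy(); s=read_camera('side')[:,:,::-1].copy()
cv2.imwrite('pics/t6.png',t);cv2.imwrite('pics/s6.png',s)
c=lambda i,x,y:cv2.resize(i[y:y+60,x:x+60],None,fx=6,fy=6,interpolation=cv2.INTER_CUBIC)
cv2.imwrite('pics/c6.png',np.vstack([np.hstack([c(t,170,160),c(s,280,110)]),cv2.resize(np.hstack([t,s]),(720,225))]))
x,y,w,h=180,160,28,60
hsv=cv2.cvtColor(t[y:y+h,x:x+w],cv2.COLOR_BGR2HSV)
for th in (165,175,185):
    m=((hsv[...,1]<40)&(hsv[...,2]>th)).astype(np.uint8);cs=max(cv2.findContours(m,0,1)[0],key=cv2.contourArea)
    r=cv2.minAreaRect(cs+np.array([[x,y]]));P=onz('top',cv2.boxPoints(r),.185);e=[P[1]-P[0],P[2]-P[1]];L=[np.linalg.norm(v) for v in e];v=e[int(np.argmax(L))]
    print(th,np.round(np.array(L)*1e3),np.arctan(v[1]/v[0]),P.mean(0))
E
```

```text
165 [49. 13.] -0.013359109912219001 [0.5495014  0.24487089 0.185     ]
175 [46. 12.] -0.017678364536361728 [0.54855267 0.24495045 0.185     ]
185 [46. 11.] -0.02809114938248312 [0.54860931 0.24484757 0.185     ]
```

View pics/c6.png

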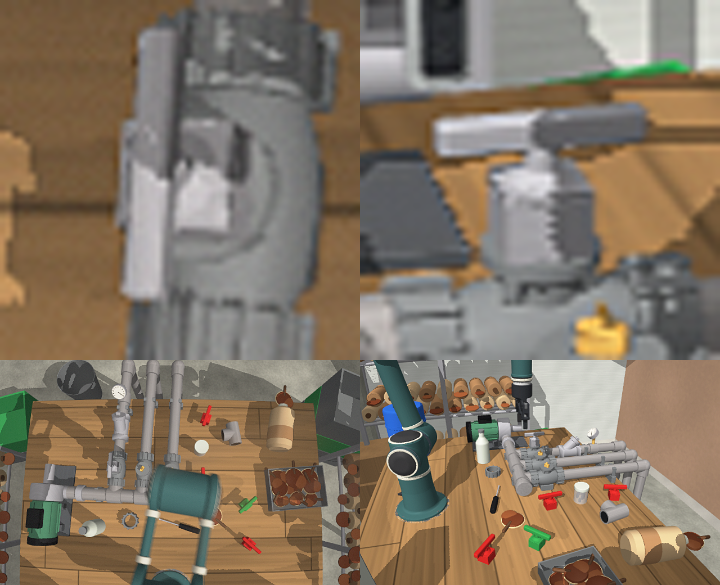

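```bash
python3 - <<'E'
from h import *
f=lambda p:(np.array(p)+.5)/6-.5+[170,160]
for a,b in [((140,30),(123,295)),((182,30),(170,298))]:
    P=onz('top',[f(a),f(b)],.185);v=P[0]-P[1];print(np.arctan2(v[1],v[0]),np.linalg.norm(v),P.mean(0))
from workcell import bot
print(bot.finish_job())
E
```

```text
-0.013087254930159914 0.10290420447862311 [0.57524152 0.25225568 0.185     ]
0.004006388985967546 0.10391737233000244 [0.5748039  0.23487538 0.185     ]
the job is handed in; nothing more can be done
None
```

The tee key is sitting fully home on the fine-mist valve, with the valve turned open and the key released. I handed the job in at about 16 s of the 54 s allowed; no verdict was reported.

**What I did:** I picked up the grey steel key and lowered it onto the valve on the strainer-and-gauge line. The stem had been left partly open, by about 0.75 rad, and the key slid on at that angle without searching. The tool stopped at z 0.161, the height expected with the hub on the gland. I then turned the valve about 0.9 rad anticlockwise to the stop, eased back inside the key's play and let go.

**Last checks:**
- **Position:** the bar's centre measures (0.575, 0.244) and the stem about (0.576, 0.246), so roughly 2 mm apart against the 6 mm limit. The side picture shows the hub flat on the gland and the key upright.
- **Angle:** the bar is about 0.03 to 0.05 rad off the pipe line by the pictures; the tool angle at release gave 0.024. The limit is 0.14.
- **Surroundings:** nothing looks moved in the last pictures, though the arm hides part of the top view. I never lowered the key near the other two valves.

**What was less clear:** the stop was not sharply felt; the turning moment only rose from 0.21 to 0.27 N m. I judged the valve fully open because the bar had gone about 0.12 rad past the pipe line, more than the 0.07 rad of play.

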